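# Load the stamp carrier into the embossing press

## Robot

A 6-joint arm with a two-finger parallel gripper is mounted at the origin on the work surface; the furniture and walls round the work are solid. World frame = base frame: x ahead of the robot, y to its left, z up, the work surface at z = 0. Lengths are in m, angles in rad, forces in N, time in s.
With the tool pointing down it reaches from about 0.375 to 0.9 m from the base axis. Payload 3.1 kg.
Tool frame: the origin (TCP) lies between the finger pads; the fingertips stand 17 mm ahead of it and the grasp point (between the pads) lies 2 mm behind it (robot.nose_length is the distance from the TCP to the fingertips, in m); z points along the fingers, y is the line along which they close (so a half turn about z gives the same grasp; the last joint's range is limited). The gripper opens to 87 mm and grips with 3 to 60 N. Pads are 19 mm wide; open, the fingers measure 117 mm over their backs; the gripper's body (75 mm by 190 mm) begins 51 mm behind the grasp point.
Start: joints at [1.046, 0.527, 1.433, -0, 1.181, -0.178], TCP at [0.212, 0.588, 0.24] pointing down, gripper open.
Joint ranges: [-3.08, 3.08], [-0.75, 2.2], [0.22, 2.44], [-1.43, 4.57], [0, 2.65], [-2.85, 2.85]. Speed limits (rad/s): [2.79, 2.79, 3.14, 3.14, 3.14, 3.14].

## Interface

Orientations are given as a unit quaternion [x, y, z, w].
In Python, from rig import robot, cams gives the robot as it stands.
- The arm moves only by the shell command python3 -m pendant 'ROWS' [FORCE]. ROWS is JSON, a list of rows, each an object with "jaw": the opening, from 0 (shut) to 1 (fully open); "linear": the shift along the tool's x, y, z in cm, a list of three; "twist": the turn about the tool's z in degrees. A call has 1 to 12 rows; each row shifts and turns the commanded pose from where the row before left it, along the tool's axes as they then stand; what a row does not reach is not made up. A row lasts 1/12 s, in which the tool goes at most 41.7 mm and 7.16 degrees, less where a joint would pass 70% of its speed; a pose out of reach is approached as far as the arm can. A call is refused whole if a number of a shift passes 4.17 or a number of a turn 7.16, either way. A call with a gripper value outside its range is refused whole. The fingers move at their own pace and stop on an object; FORCE is the grip in N (left out, the last holds). Time passes only in rows, so rows that do not move let the fingers close. It gives the time, the measured TCP pose, the force, the opening and the grip force at its end, in the units of the state.
- robot.get_obs(): the state, without advancing time (a new reading comes with each control period).
- cams.camera(name): name is "side" or "top" or "wrist"; returns a dict with "color" (384x512x3 uint8, blue, green, red), "depth" (384x512 float32, m along the optical axis (not along the pixel's ray), 0 where there is no reading), "fov_y" (degrees; the focal length in pixels is half the picture's height over the tangent of half this angle, whatever the lens; pixels are square), "cx", "cy" (the principal point, pixels), "k1" (the pictures are not rectified: a ray, as slopes to the right and down, at radius r is drawn at 1 + k1 r^2 times it, then the intrinsics apply), "view" (4x4, takes a point from world to camera coordinates). Camera axes: x right, y down, z forward; pixel columns grow to the right and rows downward; lengths in m; the calibration is good to about 2 mm. A picture is of the moment at which its call begins.
- robot.hand_in(): hands the job in; it is judged then, once.
The state is a dict: "time": time; "q": joint angles; "joint_velocities": joint speeds; "joint_torque": joint torques, N m; "position": TCP position; "tool_rot": TCP orientation; "ft_force": force on the tool from outside, world axes, zero at the start; "moment": the same for the moment, N m; "grip_width": finger opening in m; "grip_force": force on a finger pad.
Only numpy, scipy, OpenCV 4.12 (cv2) and the standard library are available. Lean on these libraries where they do the work, as an engineer would, in place of code of your own. Each camera call takes 0.05 s, during which the arm holds its last target. There are 200 camera calls.

## Task

Load the embossing press: take the larger of the two aluminium stamp carriers from the bench, start its tapered nose into the slot in the front of the press head, and push it in until it bears firmly on the sprung register stop hidden inside. The stop is set differently for every job, so feel for it through the drag of the slot: a push of about ten newtons on the stop seats the carrier, much more upsets the setting, and a jam must not be forced. Leave the carrier bearing on the stop and let go of it, with the smaller carrier, the glue pot and the small black bottle beside the press left where they are.

Things in the scene. Friction and masses are not known exactly. Their poses are not given: they have to be found in the camera images.
- carrier: larger stamp carrier: flat aluminium bar 130 long (x, towards the nose), 50 wide (y), 8 thick, 0.15-0.28 kg, lying stamp down. Origin: centre of the underside, z up. Brass stamp 71 x 28 under its middle spans z 0 to 3 mm, the bar z 3 to 11; black block on the tail (x -65 to -51, 47 wide) up to z 19. Grip the bar across its 50 mm width.
- nose (a point): middle of the carrier's nose tip, 65 mm ahead of its origin and 7 mm above it, axes as the carrier's. The nose's corners are bevelled over the last 14 mm; the tip is 40 mm wide.
- tail (a point): middle of the flat end face at the carrier's black tail, 65 mm behind its origin and 11 mm above it; the face is 47 mm wide, from z 3 to 19 mm, good for pushing with shut fingertips
- spare_carrier: smaller stamp carrier of the same make, 86 x 36 mm, 19 mm high, for another press; not to be used or moved
- press: grey bench embossing press, fixed. Origin on the bench under the middle of its head; x points from its front (slot side) to its back. Foot 150 wide, x -100 to 145 mm, 18 high. Head block 96 wide, x -70 to 70, from 60 to 118 mm above the bench. Column 64 wide, 252 high, behind the head from x 80 mm on, with a lever leaning back.
- slot_mouth (a point): middle of the slot's opening in the head's front face, 74 mm above the bench; x points straight into the slot, z up. The slot is 52.4 mm wide and 9.8 high (1.2 mm free each side of the bar, 1.8 mm above it), flared by 4 mm at the sides and top over the first 8 mm. The bar's underside runs on rails 4 mm below this point, the stamp hanging in the 34 mm gap between them.
- tongues (a point): the rails reach 45 mm out in front of the slot as two tongues; this point lies midway between their front ends, at the height of their tops (70 mm above the bench). They stay within 23 mm either side of the middle, so fingers on the bar's sides pass outside them.
- shoe: sprung round steel shoe in the slot's left wall, inside the head; touches the bar 20 to 40 mm inside the opening, presses it against the right wall and drags on it along the slot with about 3 to 9 N. Pressing down on the tail while pushing adds friction that the stop does not feel.
- gauge: register gauge out of sight in the head, origin 132 mm inside the slot. Its sprung pad is the stop: meets the nose between 60 and 110 mm inside the opening (set for each job, not readable), yields 4 N per mm, solid after 7 mm. Wants about 10 N on it (over 4, never over 15, beyond the slot's drag). Let go, the carrier springs back a little until the shoe holds it.
- glue_pot: white glue pot with a black brush lid, 68 mm across, 120 mm high; not to be disturbed
- edge_paint_3: small black paint bottle with a white cap, 34 mm across, 72 mm high, standing right of the press; not to be disturbed

How it is judged:
On the way, in this order (a step that is already met when the one before it is completed fails the run):
1. the carrier's nose is started at least 30 mm into the slot, square to it (x of nose in the frame of slot_mouth above 0.03 m and y of nose in the frame of slot_mouth between -0.004 and 0.004 m and angle between the x axis of carrier and the x axis of press, either way round below 0.08 rad), for 0.1 s.
2. the carrier is pressed on the stop with more than 4 N (contact force between carrier and gauge above 4 N), for 0.2 s.
At the end, for the whole second after the job is handed in: the larger carrier lies in the slot, square to it and flat (within 0.06 rad), its nose at least 58 mm inside and still bearing on the stop (more than 0.4 N), at rest (contact force between carrier and gauge above 0.4 N and x of nose in the frame of slot_mouth above 0.058 m and angle between the x axis of carrier and the x axis of press, either way round below 0.06 rad and angle between carrier's own z axis and vertical below 0.06 rad and linear speed of carrier below 0.01 m/s); the robot touches nothing.
It fails at once if the stop takes more than 15 N (contact force between carrier and gauge above 15 N).
It fails at once if the carrier is forced against the press with more than 60 N (contact force between carrier and press above 60 N).
It fails at once if the smaller carrier is shifted by more than 20 mm (distance of spare_carrier from where it was at the start of the episode above 0.02 m).
It fails at once if the glue pot or the small black bottle is shifted by more than 20 mm (distance of any of glue_pot, edge_paint_3 from where it was at the start of the episode above 0.02 m).
It also fails if it takes over 72 s, if anything falls off the work surface, if the arm or the gripper's body presses on something with over 40 N, if the wrist force passes 120 N, or if a joint passes its speed limit or range.

## Working session

There is one attempt and no reset: what is moved stays moved. The work goes in short steps, Python scripts to look and compute and a shell command to move; the robot and the scene stay as the last step left them, time stands still between calls to the robot, and variables do not carry over. Pictures are saved under pics/ and viewed, at most 10 in all, crops included, and the job is handed in when it is done.

```bash
ls; mkdir -p pics
cat > h.py <<'E'
import numpy as np, cv2
from rig import robot, cams
def K(c):
    h,w=c["color"].shape[:2]; f=h/2/np.tan(np.radians(c["fov_y"])/2)
    return f,c["cx"],c["cy"]
def ray(c,u,v):
    f,cx,cy=K(c); d=np.array([(u-cx)/f,(v-cy)/f]); s=d.copy()
    for _ in range(20): s=d/(1+c["k1"]*(s@s))
    return s
def pt(c,u,v,z=None):
    """world point at pixel; by depth, or on plane z"""
    s=ray(c,u,v); V=np.array(c["view"]); R,t=V[:3,:3],V[:3,3]
    o=-R.T@t; d=R.T@np.array([s[0],s[1],1])
    if z is None:
        k=np.median(c["depth"][int(v)-1:int(v)+2,int(u)-1:int(u)+2]); 
    else: k=(z-o[2])/d[2]
    return o+k*d
def proj(c,p):
    V=np.array(c["view"]); q=V[:3,:3]@p+V[:3,3]; s=q[:2]/q[2]; f,cx,cy=K(c)
    s=s*(1+c["k1"]*(s@s)); return s*f+[cx,cy]
E
python3 - <<'E'
from h import *
import pickle
C={n:cams.camera(n) for n in("top","side")}
pickle.dump(C,open("c0.pkl","wb"))
for n in C: cv2.imwrite(f"pics/{n}0.png",cv2.resize(C[n]["color"],(800,600),interpolation=cv2.INTER_CUBIC)); print(np.round(C[n]["view"],3))
o=robot.get_obs(); print(o)
E
```

```text
pics
[[-0.000e+00 -1.000e+00  6.000e-03 -1.360e-01]
 [-9.850e-01 -1.000e-03 -1.720e-01  5.540e-01]
 [ 1.720e-01 -6.000e-03 -9.850e-01  1.411e+00]
 [ 0.000e+00  0.000e+00  0.000e+00  1.000e+00]]
[[ 0.814 -0.581  0.019 -0.521]
 [-0.217 -0.334 -0.917  0.168]
 [ 0.539  0.742 -0.398  1.048]
 [ 0.     0.     0.     1.   ]]
{'time': 0.1, 'q': array([ 1.04650585e+00,  5.28383281e-01,  1.43375908e+00, -1.66030477e-05,
        1.18143734e+00, -1.78504744e-01]), 'joint_velocities': array([ 0.00106963, -0.00271829, -0.0041741 ,  0.00087897,  0.00028005,
       -0.00165844]), 'joint_torque': array([ 7.56340869e-04, -4.40986097e+01, -1.77151555e+01,  6.35346933e-02,
        5.33420721e-02, -3.49736445e-05]), 'position': array([0.21149362, 0.58745878, 0.23866808]), 'tool_rot': array([ 1.72029605e-01,  9.85091279e-01, -9.35455978e-04, -3.34773755e-04]), 'ft_force': array([-0.61345063, -0.58323986, -0.15246575]), 'moment': array([ 0.00557859, -0.0285374 , -0.01131754]), 'grip_force': 0.0, 'grip_width': 0.08683550002977844}
```

View pics/top0.png

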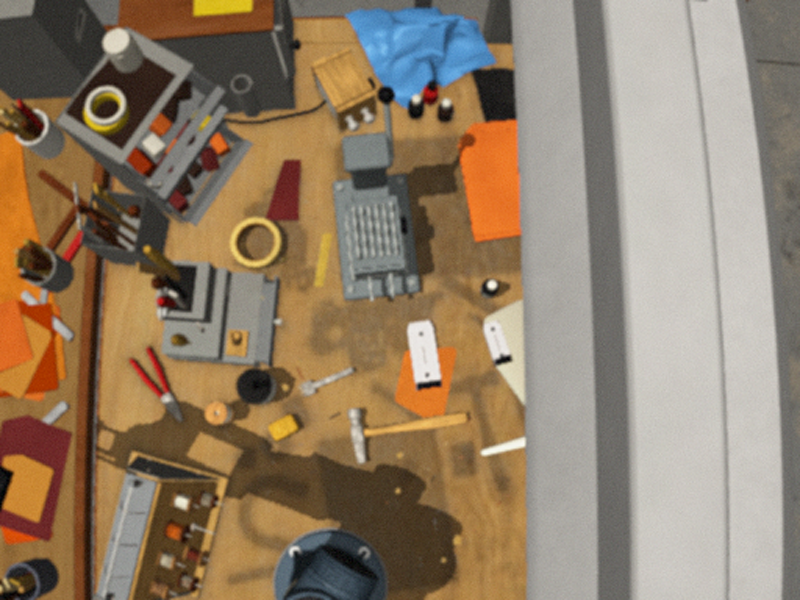

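View pics/side0.png

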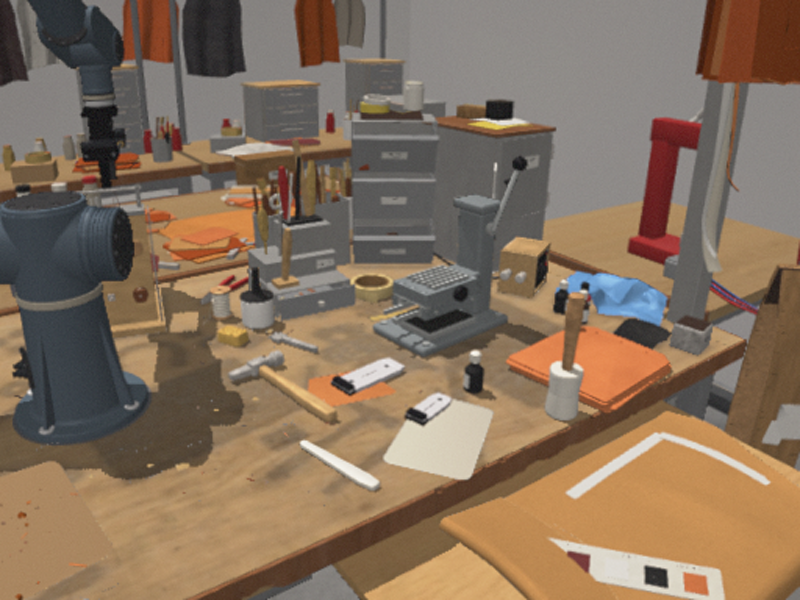

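The top view shows the larger carrier with its nose at about (419,322) and black tail at (428,384). The press head is around (376,235), its front with the tongues at about (380,285), the bottle at (490,287), the spare at (497,342) and the glue pot at (256,385). I'll enlarge the relevant part.

Run:
```python
from h import *
import pickle
c=pickle.load(open("c0.pkl","rb"))["top"]
# native crop: x 205..305, y 105..255 -> scale 4... 
cv2.imwrite("pics/crop1.png",cv2.resize(c["color"][112:256,205:345],(583,600),interpolation=cv2.INTER_CUBIC))
```

```text
(no output)
```

View pics/crop1.png

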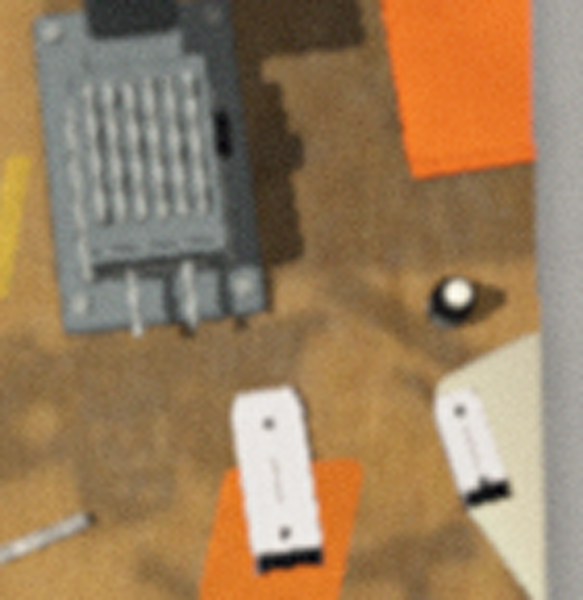

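Crop (scale 4.164, offset 205,112): nose tip corners (246,390)/(293,386), tail end (258,572)/(323,562), foot front corners (65,331)/(268,310), tongue tips (137,333)/(190,331).

Run:
```python
from h import *
import pickle
c=pickle.load(open("c0.pkl","rb"))["top"]
P=lambda u,v,z:pt(c,205+u/4.164,112+v/4.164,z)
for n,u,v,z in [("noseL",246,390,.011),("noseR",293,386,.011),("tailL",258,572,.011),("tailR",323,562,.019),("footFL",65,331,.018),("footFR",268,310,.018),("footBL",38,20,.018),("footBR",235,10,.018),("tonL",137,333,.07),("tonR",190,331,.07),("tonLroot",135,275,.07),("tonRroot",188,265,.07),("headFL",85,277,.118),("headFR",225,250,.118),("bottle",458,292,.072),("spareN",460,392,.011),("spareT",488,495,.015)]: print(n,P(u,v,z).round(4))
```

```text
noseL [ 0.5028 -0.1586  0.011 ]
noseR [ 0.5058 -0.1928  0.011 ]
tailL [ 0.3709 -0.167   0.011 ]
tailR [ 0.3776 -0.2133  0.019 ]
footFL [ 0.545 -0.027  0.018]
footFR [ 0.5606 -0.1747  0.018 ]
footBL [ 0.7814 -0.0033  0.018 ]
footBR [ 0.7892 -0.1511  0.018 ]
tonL [ 0.535  -0.0811  0.07  ]
tonR [ 0.5365 -0.1182  0.07  ]
tonLroot [ 0.5764 -0.0794  0.07  ]
tonRroot [ 0.5836 -0.1167  0.07  ]
headFL [ 0.5657 -0.047   0.118 ]
headFR [ 0.5846 -0.1423  0.118 ]
bottle [ 0.5641 -0.307   0.072 ]
spareN [ 0.5013 -0.3147  0.011 ]
spareT [ 0.4256 -0.3333  0.015 ]
```

```bash
python3 -m pendant '[{"jaw":1,"linear":[0,0,0],"twist":-6.5},{"jaw":1,"linear":[0,0,0],"twist":-6.5},{"jaw":1,"linear":[0,0,0],"twist":-6.5},{"jaw":1,"linear":[0,0,0],"twist":-6.5}]' 40
python3 -m pendant '[{"jaw":1,"linear":[-1.24,-3.9,0],"twist":0},{"jaw":1,"linear":[-1.24,-3.9,0],"twist":0},{"jaw":1,"linear":[-1.24,-3.9,0],"twist":0},{"jaw":1,"linear":[-1.24,-3.9,0],"twist":0},{"jaw":1,"linear":[-1.24,-3.9,0],"twist":0},{"jaw":1,"linear":[-1.24,-3.9,0],"twist":0},{"jaw":1,"linear":[-1.24,-3.9,0],"twist":0},{"jaw":1,"linear":[-1.24,-3.9,0],"twist":0},{"jaw":1,"linear":[-1.24,-3.9,0],"twist":0}]'
python3 -m pendant '[{"jaw":1,"linear":[-0.12,-3.99,0],"twist":0},{"jaw":1,"linear":[-0.12,-3.99,0],"twist":0},{"jaw":1,"linear":[-0.12,-3.99,0],"twist":0},{"jaw":1,"linear":[-0.12,-3.99,0],"twist":0},{"jaw":1,"linear":[-0.12,-3.99,0],"twist":0},{"jaw":1,"linear":[-0.12,-3.99,0],"twist":0},{"jaw":1,"linear":[-0.12,-3.99,0],"twist":0},{"jaw":1,"linear":[-0.12,-3.99,0],"twist":0},{"jaw":1,"linear":[-0.12,-3.99,0],"twist":0},{"jaw":1,"linear":[-0.12,-3.99,0],"twist":0},{"jaw":1,"linear":[-0.12,-3.99,0],"twist":0},{"jaw":1,"linear":[0,0,0],"twist":0}]'
cat >> h.py <<'E'
def snap(name,out,crop=None):
    import pickle
    c=cams.camera(name); pickle.dump(c,open(out+".pkl","wb"))
    im=c["color"]; 
    if crop: x0,y0,x1,y1=crop; im=im[y0:y1,x0:x1]
    s=min(800/im.shape[1],600/im.shape[0]); cv2.imwrite(f"pics/{out}.png",cv2.resize(im,None,fx=s,fy=s,interpolation=cv2.INTER_CUBIC)); print("scale",s)
    return c
E
python3 -c "
from h import *
c=snap('wrist','w1'); print(robot.get_obs()['tool_rot'],np.round(c['view'],3))"
```

```text
time: 0.43
position: [0.2116, 0.5876, 0.2389]
tool_rot: [-0.057, 0.998, -0.001, -0.0]
ft_force: [-0.5, 1.0, -1.0]
grip_width: 0.087
grip_force: 0.0
time: 1.18
position: [0.3607, 0.2492, 0.2394]
tool_rot: [-0.054, 0.999, -0.0, -0.0]
ft_force: [0.4, -0.4, -0.9]
grip_width: 0.0867
grip_force: 0.0
time: 2.18
position: [0.4237, -0.1919, 0.24]
tool_rot: [-0.051, 0.999, -0.003, 0.002]
ft_force: [0.7, -0.1, -0.4]
grip_width: 0.087
grip_force: 0.0
scale 1.5625
[-5.12525127e-02  9.98684936e-01 -9.63071902e-04  8.06269265e-04] [[-0.103  0.995 -0.007  0.236]
 [ 0.96   0.101  0.262 -0.419]
 [ 0.261  0.02  -0.965  0.283]
 [ 0.     0.     0.     1.   ]]
```

View pics/w1.png

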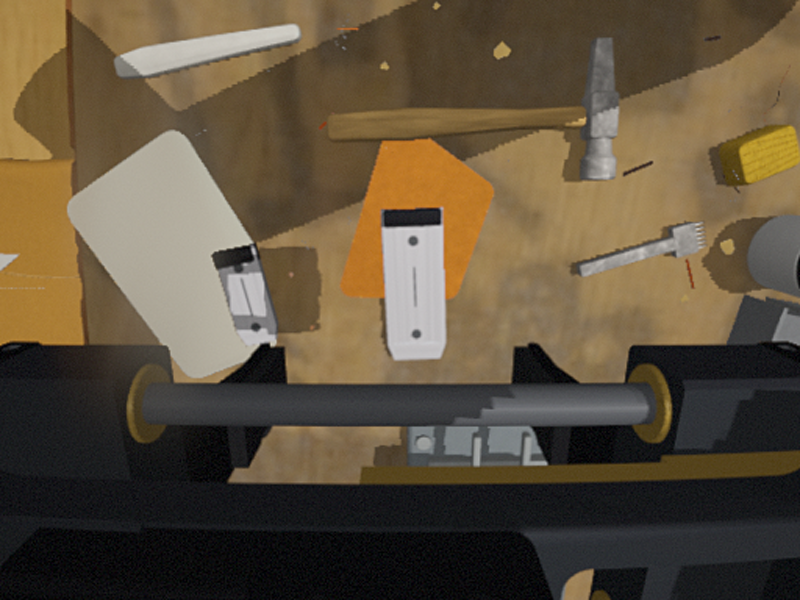

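Wrist view: carrier upright in the frame, tail rear edge (383,210)–(440,209), nose tip (395,359)–(439,357), bar sides (384,260)/(387,340) and (443,260)/(446,335).

Run:
```python
from h import *
import pickle
c=pickle.load(open("w1.pkl","rb"));s=1.5625
for n,u,v,z in [("t1",383,210,.019),("t2",440,209,.019),("n1",395,360,.011),("n2",439,358,.011),("a",384,260,.011),("b",387,340,.011),("c",443,260,.011),("d",446,335,.011),("tong1",477,434,.07),("tong2",527,434,.07)]: print(n,pt(c,u/s,v/s,z).round(4))
print(pt(c,415/s,270/s), pt(c,365/s,260/s), pt(c,320/s,280/s))
```

```text
t1 [ 0.3781 -0.2104  0.019 ]
t2 [ 0.3726 -0.1657  0.019 ]
n1 [ 0.5067 -0.1879  0.011 ]
n2 [ 0.5008 -0.1497  0.011 ]
a [ 0.4192 -0.2059  0.011 ]
b [ 0.4889 -0.1967  0.011 ]
c [ 0.4141 -0.1574  0.011 ]
d [ 0.479  -0.1464  0.011 ]
tong1 [ 0.5376 -0.1196  0.07  ]
tong2 [ 0.5337 -0.0805  0.07  ]
[ 0.42490194 -0.17947076  0.0110422 ] [ 4.22822322e-01 -2.22298783e-01  1.83322561e-04] [ 4.44302987e-01 -2.59612651e-01  6.25338514e-06]
```

```bash
python3 -m pendant '[{"jaw":1,"linear":[0,0,0],"twist":-2.1},{"jaw":1,"linear":[0.24,1.15,3.5],"twist":0},{"jaw":1,"linear":[0,0,4],"twist":0},{"jaw":1,"linear":[0,0,4],"twist":0},{"jaw":1,"linear":[0,0,4],"twist":0},{"jaw":1,"linear":[0,0,3],"twist":0},{"jaw":1,"linear":[0,0,1.5],"twist":0},{"jaw":1,"linear":[0,0,0],"twist":0}]'
```

```text
time: 2.9
position: [0.4147, -0.1703, 0.0366]
tool_rot: [-0.073, 0.997, 0.003, -0.003]
ft_force: [-0.0, -0.4, 1.0]
grip_width: 0.0872
grip_force: 0.0
```

```bash
python3 -m pendant '[{"jaw":1,"linear":[-0.35,-1.1,0.5],"twist":0},{"jaw":1,"linear":[0,0,0.6],"twist":0},{"jaw":1,"linear":[0,0,0.6],"twist":0},{"jaw":1,"linear":[0,0,0],"twist":0},{"jaw":0.4,"linear":[0,0,0],"twist":0},{"jaw":0.4,"linear":[0,0,0],"twist":0},{"jaw":0.4,"linear":[0,0,0],"twist":0},{"jaw":0.4,"linear":[0,0,0],"twist":0},{"jaw":0.4,"linear":[0,0,0],"twist":0},{"jaw":0.4,"linear":[0,0,0],"twist":0}]' 40
```

```text
time: 3.73
position: [0.4221, -0.1832, 0.0227]
tool_rot: [-0.072, 0.997, -0.0, 0.0]
ft_force: [0.0, 0.4, -0.3]
grip_width: 0.0549
grip_force: 0.0
```

```bash
python3 -m pendant '[{"jaw":0.64,"linear":[0,0,0.3],"twist":0},{"jaw":0.64,"linear":[0,0,0],"twist":0},{"jaw":0.4,"linear":[0,0,0],"twist":0},{"jaw":0.4,"linear":[0,0,0],"twist":0},{"jaw":0.4,"linear":[0,0,0],"twist":0},{"jaw":0.4,"linear":[0,0,0],"twist":0}]' 40
```

```text
time: 4.23
position: [0.4218, -0.183, 0.0194]
tool_rot: [-0.072, 0.997, 0.0, -0.0]
ft_force: [-0.3, 0.8, -1.5]
grip_width: 0.0495
grip_force: 40.0
```

```bash
python3 -m pendant '[{"jaw":0.4,"linear":[0,0,-1.5],"twist":0},{"jaw":0.4,"linear":[0,0,-3],"twist":0},{"jaw":0.4,"linear":[0,0,-3],"twist":0},{"jaw":0.4,"linear":[0,0,-3],"twist":2.3},{"jaw":0.4,"linear":[-0.6,2,0],"twist":0},{"jaw":0.4,"linear":[-0.6,2,0],"twist":0},{"jaw":0.4,"linear":[-0.6,2,0],"twist":0},{"jaw":0.4,"linear":[-0.5,0.95,0],"twist":0},{"jaw":0.4,"linear":[0,0,0],"twist":0},{"jaw":0.4,"linear":[0,0,0],"twist":0},{"jaw":0.4,"linear":[0,0,0],"twist":0},{"jaw":0.4,"linear":[0,0,0],"twist":0}]'
python3 - <<'E'
from h import *
snap('wrist','w2'); snap('side','s2',(220,160,360,265))
print(robot.get_obs())
E
```

```text
time: 5.23
position: [0.4378, -0.1126, 0.1244]
tool_rot: [-0.052, 0.999, -0.0, 0.0]
ft_force: [0.0, 0.5, -1.8]
grip_width: 0.0492
grip_force: 40.0
scale 1.5625
scale 5.714285714285714
{'time': 5.3333, 'q': array([-4.99682210e-01,  5.00920880e-01,  1.96567696e+00, -2.47824473e-04,
        6.74989551e-01, -2.17366480e+00]), 'joint_velocities': array([ 1.10893218e-03, -2.92631102e-03,  2.45817319e-03,  3.57813505e-05,
        1.72692144e-03,  6.26061273e-04]), 'joint_torque': array([ 9.93269775e-02, -3.46594584e+01, -8.96663636e+00, -3.37007758e-02,
        1.65827048e-02, -1.95820270e-03]), 'position': array([ 0.4376736 , -0.11251063,  0.12439223]), 'tool_rot': array([-5.16668549e-02,  9.98664373e-01, -6.73392382e-05, -3.83147097e-05]), 'ft_force': array([-0.22123373, -0.1718306 , -1.67983844]), 'moment': array([ 0.06394711, -0.00730631, -0.09406835]), 'grip_force': 39.97713267803192, 'grip_width': 0.049335246584817034}
```

View pics/w2.png

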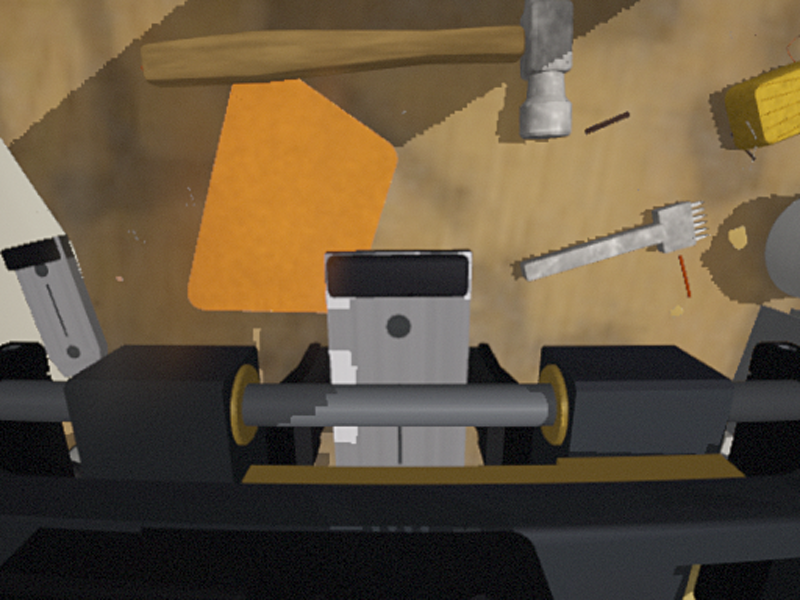

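View pics/s2.png

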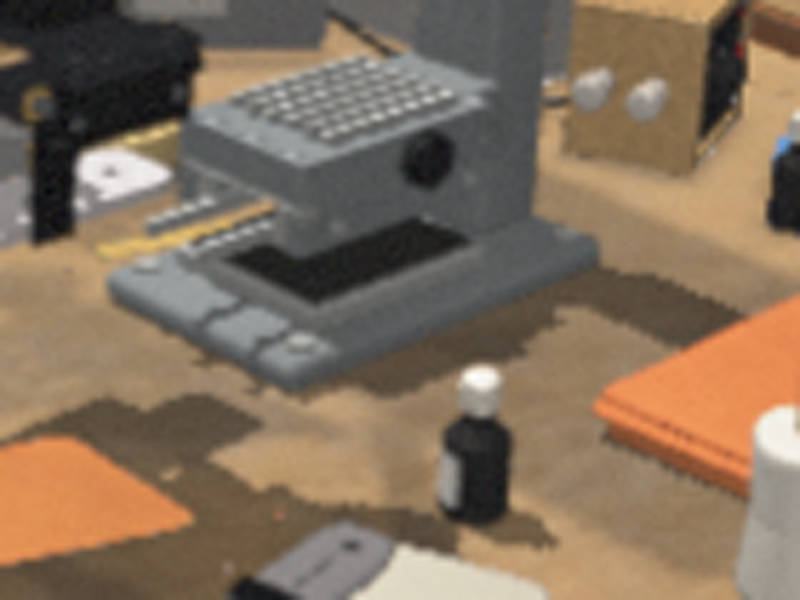

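Wrist view: the carrier is held centrally between the fingers, tail top edge (327,254)–(470,252), hole at (399,326). Side crop: the nose at about (150,165) stands short of and above the tongue tips (150,222)/(190,247).

Run:
```python
from h import *
import pickle
from scipy.optimize import least_squares
w=pickle.load(open("w2.pkl","rb"));s=1.5625
n=np.array([-.103,.9947]);a=np.array([.9947,.103])
for u,v,z in [(327,254,.124),(470,252,.124),(399,326,.116)]:
    p=pt(w,u/s,v/s,z); print(p.round(4), p[:2]@a, p[:2]@n)
T=np.array([.4378,-.1126]);print("tcp",T@a,T@n)
# joint fit of press pose from top0 crop, w1 and side s2 pixel picks
c0=pickle.load(open("c0.pkl","rb"));w1=pickle.load(open("w1.pkl","rb"));sd=pickle.load(open("s2.pkl","rb"))
k=4.164;q=5.7143
obs=[(c0["top"],(205+65/k,112+331/k),(-.1,.075,.018)),(c0["top"],(205+268/k,112+310/k),(-.1,-.075,.018)),
(c0["top"],(205+137/k,112+333/k),(-.115,.020,.07)),(c0["top"],(205+190/k,112+331/k),(-.115,-.020,.07)),
(w1,(477/s,434/s),(-.115,-.020,.07)),(w1,(527/s,434/s),(-.115,.020,.07)),
(sd,(220+150/q,160+224/q),(-.115,.020,.07)),(sd,(220+188/q,160+248/q),(-.115,-.020,.07)),
(sd,(220+188/q,160+108/q),(-.07,.048,.118)),(sd,(220+308/q,160+165/q),(-.07,-.048,.118)),(sd,(220+290/q,160+378/q),(-.1,-.075,.018))]
def f(x):
    r=[]
    for c,uv,m in obs:
        ca,sa=np.cos(x[2]),np.sin(x[2]); p=np.array([x[0]+ca*m[0]-sa*m[1],x[1]+sa*m[0]+ca*m[1],m[2]]); r.append(proj(c,p)-uv)
    return np.ravel(r)
R=least_squares(f,[.652,-.09,.103],loss="soft_l1");x=R.x;print(x);print(f(x).reshape(-1,2).round(1))
m=x[:2]-.07*np.array([np.cos(x[2]),np.sin(x[2])]);print("mouth",m,m@a,m@n)
```

```text
[ 0.3924 -0.1403  0.124 ] 0.375912104176744 -0.17999555198155656
[ 0.387  -0.0948  0.124 ] 0.3752070269913419 -0.13412412590946302
[ 0.4167 -0.1145  0.116 ] 0.40273139272231123 -0.15684209212290987
tcp 0.42388186000000005 -0.15709662000000002
[ 0.65101367 -0.0924957   0.07521642]
[[-0.6 -0.2]
 [ 0.1  1.2]
 [ 0.   0.1]
 [ 1.  -0.5]
 [-1.2  0.1]
 [-0.7  0.8]
 [-1.8 -1. ]
 [ 0.2 -0.7]
 [-2.3 -2. ]
 [-2.1 -2.2]
 [-1.6 -1.8]]
mouth [ 0.58121159 -0.09775589] 0.5680623159522359 -0.1571025749728474
```

```bash
python3 -m pendant '[{"jaw":0.4,"linear":[-1.2,0.1,0],"twist":0},{"jaw":0.4,"linear":[-1.5,0,0],"twist":0},{"jaw":0.4,"linear":[-1.5,0,0],"twist":0},{"jaw":0.4,"linear":[0,0,1],"twist":0},{"jaw":0.4,"linear":[0,0,1],"twist":0},{"jaw":0.4,"linear":[0,0,0.8],"twist":0},{"jaw":0.4,"linear":[0,0,0.4],"twist":0},{"jaw":0.4,"linear":[0,0,0],"twist":0},{"jaw":0.4,"linear":[0,0,0],"twist":0},{"jaw":0.4,"linear":[0,0,0],"twist":0}]'
python3 -m pendant '[{"jaw":0.4,"linear":[0,0,0.2],"twist":0},{"jaw":0.4,"linear":[0,0,0],"twist":0}]'
python3 -m pendant '[{"jaw":0.4,"linear":[0,0,0.2],"twist":0},{"jaw":0.4,"linear":[0,0,0],"twist":0}]'
```

```text
time: 6.17
position: [0.4792, -0.1064, 0.0926]
tool_rot: [-0.052, 0.999, -0.0, -0.0]
ft_force: [0.6, 1.0, -1.2]
grip_width: 0.0491
grip_force: 40.0
time: 6.33
position: [0.4794, -0.1064, 0.0907]
tool_rot: [-0.052, 0.999, -0.0, 0.0]
ft_force: [0.6, -0.2, -2.3]
grip_width: 0.0495
grip_force: 40.0
time: 6.5
position: [0.4793, -0.1063, 0.0885]
tool_rot: [-0.052, 0.999, -0.0, -0.0]
ft_force: [0.2, -0.1, -2.8]
grip_width: 0.0493
grip_force: 40.0
```

```bash
python3 -m pendant '[{"jaw":0.4,"linear":[0,0,0.1],"twist":0},{"jaw":0.4,"linear":[0,0,0],"twist":0}]'
python3 -m pendant '[{"jaw":0.4,"linear":[0,0,0.1],"twist":0},{"jaw":0.4,"linear":[0,0,0],"twist":0}]'
python3 -c "
from h import *
snap('side','s3',(225,165,305,225))"
```

```text
time: 6.67
position: [0.4793, -0.1063, 0.0875]
tool_rot: [-0.052, 0.999, 0.0, -0.0]
ft_force: [-0.6, 0.6, -2.4]
grip_width: 0.0492
grip_force: 40.0
time: 6.83
position: [0.4794, -0.1063, 0.0865]
tool_rot: [-0.052, 0.999, 0.0, 0.0]
ft_force: [-0.1, -0.2, -1.6]
grip_width: 0.0494
grip_force: 40.0
scale 10.0
```

View pics/s3.png

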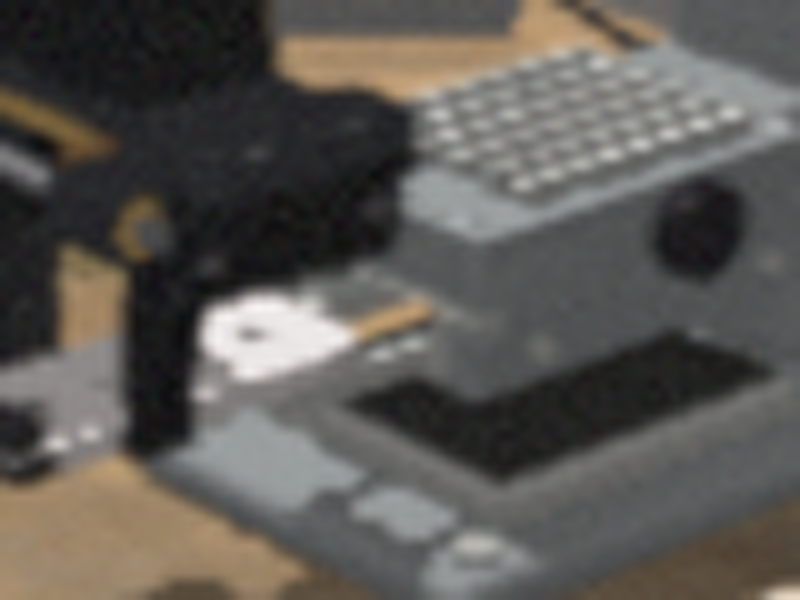

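The nose tip (345,335) lies between and just on the tongues, heading for the slot at about (430,300). I'll touch down by feel.

```bash
for i in 1 2; do :; done; python3 -m pendant '[{"jaw":0.4,"linear":[0,0,0.08],"twist":0},{"jaw":0.4,"linear":[0,0,0],"twist":0}]'
python3 -m pendant '[{"jaw":0.4,"linear":[0,0,0.08],"twist":0},{"jaw":0.4,"linear":[0,0,0],"twist":0}]'
```

```text
time: 7.05
position: [0.4794, -0.1063, 0.0858]
tool_rot: [-0.052, 0.999, -0.0, 0.0]
ft_force: [-0.2, 0.6, 0.6]
grip_width: 0.0493
grip_force: 40.0
time: 7.22
position: [0.4794, -0.1063, 0.0851]
tool_rot: [-0.052, 0.999, -0.0, 0.0]
ft_force: [-0.5, -0.5, 1.1]
grip_width: 0.0492
grip_force: 40.0
```

```bash
python3 -m pendant '[{"jaw":0.4,"linear":[-0.6,0,-0.06],"twist":0},{"jaw":0.4,"linear":[-0.6,0,0],"twist":0},{"jaw":0.4,"linear":[-0.5,0,0],"twist":0},{"jaw":0.4,"linear":[0,0,0],"twist":0}]'
python3 -m pendant '[{"jaw":0.4,"linear":[-0.5,0,0],"twist":0},{"jaw":0.4,"linear":[0,0,0],"twist":0}]'
python3 -m pendant '[{"jaw":0.4,"linear":[-0.5,0,0],"twist":0},{"jaw":0.4,"linear":[0,0,0],"twist":0}]'
```

```text
time: 7.55
position: [0.4984, -0.1049, 0.0858]
tool_rot: [-0.052, 0.999, -0.001, 0.002]
ft_force: [1.1, -0.1, 1.0]
grip_width: 0.0497
grip_force: 40.0
time: 7.72
position: [0.5022, -0.104, 0.0857]
tool_rot: [-0.052, 0.999, -0.0, 0.001]
ft_force: [-0.1, 0.7, 1.7]
grip_width: 0.0492
grip_force: 40.0
time: 7.88
position: [0.5069, -0.1034, 0.0857]
tool_rot: [-0.052, 0.999, -0.0, 0.0]
ft_force: [-0.1, -0.0, 2.7]
grip_width: 0.0493
grip_force: 40.0
```

```bash
python3 -m pendant '[{"jaw":0.4,"linear":[-0.4,0,-0.05],"twist":0},{"jaw":0.4,"linear":[0,0,0],"twist":0}]'
python3 -m pendant '[{"jaw":0.4,"linear":[-0.4,0,0],"twist":0},{"jaw":0.4,"linear":[0,0,0],"twist":0}]'
python3 -m pendant '[{"jaw":0.4,"linear":[-0.4,0,0],"twist":0},{"jaw":0.4,"linear":[0,0,0],"twist":0}]'
```

```text
time: 8.05
position: [0.5109, -0.1031, 0.0861]
tool_rot: [-0.052, 0.999, -0.0, 0.0]
ft_force: [-0.1, 1.0, 0.8]
grip_width: 0.0492
grip_force: 40.0
time: 8.22
position: [0.5148, -0.1027, 0.0861]
tool_rot: [-0.052, 0.999, -0.0, 0.0]
ft_force: [-0.4, 0.6, 0.9]
grip_width: 0.049
grip_force: 40.0
time: 8.38
position: [0.5188, -0.1023, 0.0861]
tool_rot: [-0.052, 0.999, -0.0, 0.0]
ft_force: [-0.4, 1.3, 1.9]
grip_width: 0.0495
grip_force: 40.0
```

```bash
python3 -m pendant '[{"jaw":0.4,"linear":[-0.4,0,-0.04],"twist":0},{"jaw":0.4,"linear":[0,0,0],"twist":0}]'
python3 -m pendant '[{"jaw":0.4,"linear":[-0.4,0,0],"twist":0},{"jaw":0.4,"linear":[0,0,0],"twist":0}]'
python3 -m pendant '[{"jaw":0.4,"linear":[-0.4,0,0],"twist":0},{"jaw":0.4,"linear":[0,0,0],"twist":0}]'
```

```text
time: 8.55
position: [0.5233, -0.102, 0.0863]
tool_rot: [-0.052, 0.999, -0.0, 0.001]
ft_force: [1.3, -0.4, -1.2]
grip_width: 0.0495
grip_force: 40.0
time: 8.72
position: [0.527, -0.1015, 0.0864]
tool_rot: [-0.052, 0.999, -0.0, 0.001]
ft_force: [-0.5, -0.0, -0.4]
grip_width: 0.0494
grip_force: 40.0
time: 8.88
position: [0.531, -0.1011, 0.0864]
tool_rot: [-0.052, 0.999, -0.0, 0.001]
ft_force: [-0.3, -0.1, -1.9]
grip_width: 0.0493
grip_force: 40.0
```

```bash
python3 -m pendant '[{"jaw":0.4,"linear":[-0.3,0,0],"twist":0},{"jaw":0.4,"linear":[0,0,0],"twist":0}]'
python3 -m pendant '[{"jaw":0.4,"linear":[-0.3,0,0],"twist":0},{"jaw":0.4,"linear":[0,0,0],"twist":0}]'
python3 -m pendant '[{"jaw":0.4,"linear":[-0.3,0,0],"twist":0},{"jaw":0.4,"linear":[0,0,0],"twist":0}]'
python3 -m pendant '[{"jaw":0.4,"linear":[-0.3,0,0],"twist":0},{"jaw":0.4,"linear":[0,0,0],"twist":0}]'
```

```text
time: 9.05
position: [0.5338, -0.1007, 0.0864]
tool_rot: [-0.052, 0.999, -0.0, 0.001]
ft_force: [0.3, -0.2, -0.6]
grip_width: 0.0493
grip_force: 40.0
time: 9.22
position: [0.5359, -0.1007, 0.0864]
tool_rot: [-0.052, 0.999, -0.0, -0.0]
ft_force: [-2.1, -2.5, 0.0]
grip_width: 0.0494
grip_force: 40.0
time: 9.38
position: [0.5386, -0.1006, 0.0864]
tool_rot: [-0.052, 0.999, -0.0, -0.001]
ft_force: [-2.2, -3.1, 1.0]
grip_width: 0.0494
grip_force: 40.0
time: 9.55
position: [0.5419, -0.1005, 0.0864]
tool_rot: [-0.052, 0.999, -0.0, -0.0]
ft_force: [-3.0, -4.0, 0.6]
grip_width: 0.0492
grip_force: 40.0
```

```bash
python3 -m pendant '[{"jaw":0.4,"linear":[-0.2,-0.06,0],"twist":0},{"jaw":0.4,"linear":[0,0,0],"twist":0},{"jaw":0.4,"linear":[0,0,0],"twist":0}]'
python3 -m pendant '[{"jaw":0.4,"linear":[-0.2,-0.03,0],"twist":0},{"jaw":0.4,"linear":[0,0,0],"twist":0},{"jaw":0.4,"linear":[0,0,0],"twist":0}]'
python3 -m pendant '[{"jaw":0.4,"linear":[-0.2,0,0],"twist":0},{"jaw":0.4,"linear":[0,0,0],"twist":0},{"jaw":0.4,"linear":[0,0,0],"twist":0}]'
python3 -c "
from h import *
print(robot.get_obs()['moment'],robot.get_obs()['ft_force'])"
```

```text
time: 9.8
position: [0.543, -0.1004, 0.0864]
tool_rot: [-0.052, 0.999, 0.0, -0.001]
ft_force: [-3.4, -3.6, 1.5]
grip_width: 0.0496
grip_force: 40.0
time: 10.05
position: [0.5448, -0.1002, 0.0864]
tool_rot: [-0.052, 0.999, 0.0, -0.001]
ft_force: [-4.2, -2.6, 1.5]
grip_width: 0.0498
grip_force: 40.0
time: 10.3
position: [0.5469, -0.1, 0.0864]
tool_rot: [-0.052, 0.999, 0.0, -0.001]
ft_force: [-4.5, -2.3, 2.4]
grip_width: 0.0497
grip_force: 40.0
[-0.48747613  0.76090056 -0.17868988] [-4.49157071 -2.31782311  2.35799715]
```

```bash
python3 -m pendant '[{"jaw":0.4,"linear":[-0.2,-0.02,-0.02],"twist":0},{"jaw":0.4,"linear":[-0.2,0,0],"twist":0},{"jaw":0.4,"linear":[0,0,0],"twist":0},{"jaw":0.4,"linear":[0,0,0],"twist":0}]'
python3 -m pendant '[{"jaw":0.4,"linear":[-0.2,-0.02,0],"twist":0},{"jaw":0.4,"linear":[0,0,0],"twist":0},{"jaw":0.4,"linear":[0,0,0],"twist":0}]'
python3 -m pendant '[{"jaw":0.4,"linear":[-0.15,0,0],"twist":0},{"jaw":0.4,"linear":[0,0,0],"twist":0},{"jaw":0.4,"linear":[0,0,0],"twist":0}]'
python3 -m pendant '[{"jaw":0.4,"linear":[-0.15,0,0],"twist":0},{"jaw":0.4,"linear":[0,0,0],"twist":0},{"jaw":0.4,"linear":[0,0,0],"twist":0}]'
```

```text
time: 10.63
position: [0.5511, -0.0995, 0.0864]
tool_rot: [-0.052, 0.999, 0.0, -0.001]
ft_force: [-4.6, -1.7, 0.2]
grip_width: 0.0495
grip_force: 40.0
time: 10.88
position: [0.5531, -0.0994, 0.0864]
tool_rot: [-0.052, 0.999, 0.0, -0.001]
ft_force: [-4.9, -1.3, 0.3]
grip_width: 0.0493
grip_force: 40.0
time: 11.13
position: [0.5548, -0.0992, 0.0864]
tool_rot: [-0.052, 0.999, 0.0, -0.001]
ft_force: [-5.2, -0.7, -1.4]
grip_width: 0.0496
grip_force: 40.0
time: 11.38
position: [0.5564, -0.099, 0.0864]
tool_rot: [-0.052, 0.999, 0.0, -0.001]
ft_force: [-5.3, -0.4, -0.6]
grip_width: 0.0494
grip_force: 40.0
```

```bash
python3 -m pendant '[{"jaw":0.4,"linear":[-0.15,0,0],"twist":0},{"jaw":0.4,"linear":[0,0,0],"twist":0},{"jaw":0.4,"linear":[0,0,0],"twist":0}]' | sed -n '2p;4p'
python3 -m pendant '[{"jaw":0.4,"linear":[-0.15,0,0],"twist":0},{"jaw":0.4,"linear":[0,0,0],"twist":0},{"jaw":0.4,"linear":[0,0,0],"twist":0}]'| sed -n '2p;4p'
python3 -m pendant '[{"jaw":0.4,"linear":[-0.15,0,0],"twist":0},{"jaw":0.4,"linear":[0,0,0],"twist":0},{"jaw":0.4,"linear":[0,0,0],"twist":0}]'| sed -n '2p;4p'
```

```text
position: [0.558, -0.0988, 0.0864]
ft_force: [-6.0, 0.9, -0.3]
position: [0.5595, -0.0987, 0.0864]
ft_force: [-4.3, 1.3, 0.3]
position: [0.561, -0.0985, 0.0864]
ft_force: [-4.8, 1.3, 0.1]
```

```bash
python3 -c "
from h import *
o=robot.get_obs(); print(o['time'],o['ft_force'],o['moment'])"
```

```text
12.1333 [-4.80822008  1.27985278  0.09657442] [ 0.14682443  0.9188366  -0.00874494]
```

```bash
python3 -m pendant '[{"jaw":0.4,"linear":[-0.15,0,0],"twist":0},{"jaw":0.4,"linear":[0,0,0],"twist":0},{"jaw":0.4,"linear":[0,0,0],"twist":0}]' | sed -n '2p;4p'
python3 -m pendant '[{"jaw":0.4,"linear":[-0.15,0,0],"twist":0},{"jaw":0.4,"linear":[0,0,0],"twist":0},{"jaw":0.4,"linear":[0,0,0],"twist":0}]'| sed -n '2p;4p'
python3 -m pendant '[{"jaw":0.4,"linear":[-0.15,0,0],"twist":0},{"jaw":0.4,"linear":[0,0,0],"twist":0},{"jaw":0.4,"linear":[0,0,0],"twist":0}]'| sed -n '2p;4p'
python3 -c "
from h import *
snap('side','s4',(225,165,305,225))"
```

```text
position: [0.5625, -0.0983, 0.0864]
ft_force: [-4.8, 1.0, -0.5]
position: [0.5639, -0.0982, 0.0864]
ft_force: [-5.8, 0.9, -0.5]
position: [0.5654, -0.098, 0.0864]
ft_force: [-5.0, 0.8, -0.4]
scale 10.0
```

View pics/s4.png

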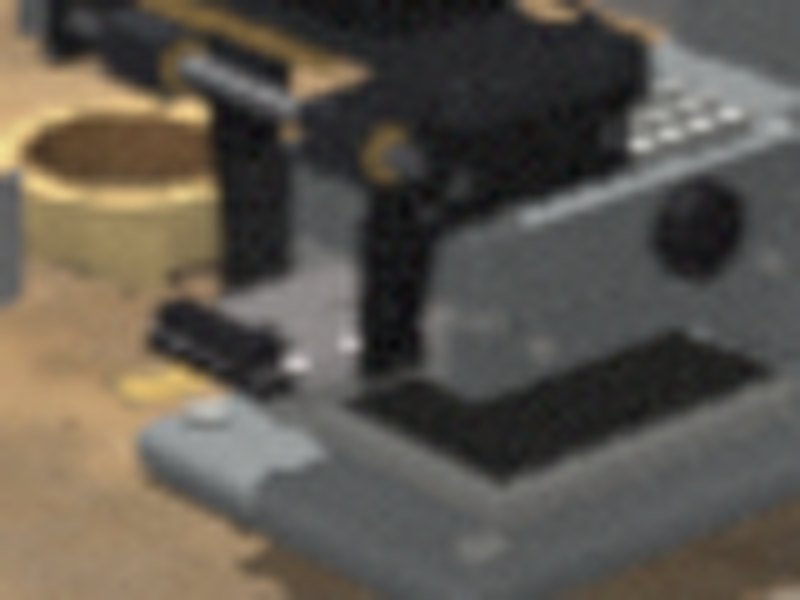

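The finger front (425,340) is within a few mm of the head face and the carrier lies square in the slot. Next I'll let go and push on the tail with shut fingertips.

```bash
python3 -m pendant '[{"jaw":0.8,"linear":[0,0,0],"twist":0},{"jaw":0.8,"linear":[0,0,0],"twist":0},{"jaw":0.8,"linear":[0,0,0],"twist":0},{"jaw":0.8,"linear":[0,0,0],"twist":0},{"jaw":0.8,"linear":[0,0,-1.5],"twist":0},{"jaw":0.8,"linear":[0,0,-2.5],"twist":0},{"jaw":0,"linear":[2,0,0],"twist":0},{"jaw":0,"linear":[2.8,0,0],"twist":0},{"jaw":0,"linear":[2,0,0],"twist":0},{"jaw":0,"linear":[0,0,0],"twist":0},{"jaw":0,"linear":[0,0,0],"twist":0},{"jaw":0,"linear":[0,0,0],"twist":0}]' 20
python3 -m pendant '[{"jaw":0,"linear":[0,0,0],"twist":0},{"jaw":0,"linear":[0,0,0],"twist":0},{"jaw":0,"linear":[0,0,0],"twist":0},{"jaw":0,"linear":[0,0,0],"twist":0},{"jaw":0,"linear":[0,0,0],"twist":0},{"jaw":0,"linear":[0,0,0],"twist":0}]'
python3 -c "
from h import *
snap('wrist','w5')"
```

```text
time: 13.93
position: [0.5003, -0.1064, 0.1272]
tool_rot: [-0.052, 0.999, -0.001, 0.002]
ft_force: [0.4, 0.1, 0.1]
grip_width: 0.0377
grip_force: 0.0
time: 14.43
position: [0.4985, -0.1056, 0.1266]
tool_rot: [-0.052, 0.999, -0.0, -0.0]
ft_force: [0.5, -0.1, 0.1]
grip_width: 0.0025
grip_force: 0.0
scale 1.5625
```

View pics/w5.png

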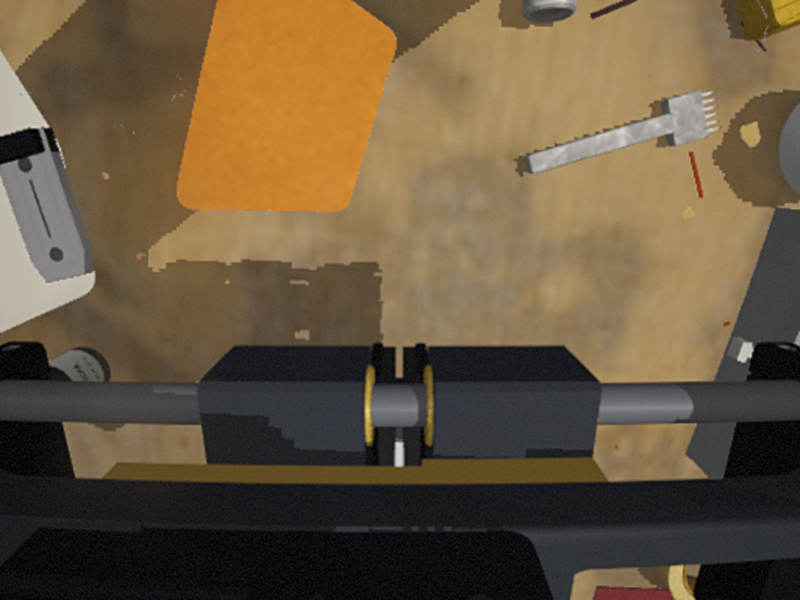

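The fingers are shut and the carrier is out of view ahead of them, with nothing below. I'll lower behind the tail and creep forward.

```bash
python3 -m pendant '[{"jaw":0,"linear":[0,0,1.2],"twist":0},{"jaw":0,"linear":[0,0,1.2],"twist":0},{"jaw":0,"linear":[0,0,1.2],"twist":0},{"jaw":0,"linear":[0,0,0],"twist":0},{"jaw":0,"linear":[0,0,0],"twist":0},{"jaw":0,"linear":[0,0,0],"twist":0}]'
python3 -m pendant '[{"jaw":0,"linear":[-0.4,0,0],"twist":0},{"jaw":0,"linear":[-0.2,0,0],"twist":0},{"jaw":0,"linear":[0,0,0],"twist":0}]' | sed -n '2p;4p'
python3 -m pendant '[{"jaw":0,"linear":[-0.15,0,0],"twist":0},{"jaw":0,"linear":[0,0,0],"twist":0},{"jaw":0,"linear":[0,0,0],"twist":0}]' | sed -n '2p;4p'
python3 -m pendant '[{"jaw":0,"linear":[-0.15,0,0],"twist":0},{"jaw":0,"linear":[0,0,0],"twist":0},{"jaw":0,"linear":[0,0,0],"twist":0}]'| sed -n '2p;4p'
```

```text
time: 14.98
position: [0.4986, -0.1057, 0.091]
tool_rot: [-0.052, 0.999, -0.0, 0.0]
ft_force: [0.2, 0.0, 0.1]
grip_width: 0.0003
grip_force: 0.0
position: [0.5056, -0.1053, 0.0913]
ft_force: [-0.6, -0.2, -0.3]
position: [0.5059, -0.1048, 0.0908]
ft_force: [-0.1, 0.0, -0.4]
position: [0.5074, -0.1047, 0.0906]
ft_force: [-0.5, 0.8, 0.5]
```

```bash
R='sed -n 2p;4p'; python3 -m pendant '[{"jaw":0,"linear":[-0.15,0,0],"twist":0},{"jaw":0,"linear":[0,0,0],"twist":0},{"jaw":0,"linear":[0,0,0],"twist":0}]' | $R
python3 -m pendant '[{"jaw":0,"linear":[-0.15,0,0],"twist":0},{"jaw":0,"linear":[0,0,0],"twist":0},{"jaw":0,"linear":[0,0,0],"twist":0}]' | $R
python3 -m pendant '[{"jaw":0,"linear":[-0.15,0,0],"twist":0},{"jaw":0,"linear":[0,0,0],"twist":0},{"jaw":0,"linear":[0,0,0],"twist":0}]' | $R
```

```text
position: [0.5081, -0.1043, 0.0905]
ft_force: [-1.7, -0.6, 1.1]
position: [0.5084, -0.1041, 0.0905]
ft_force: [-5.1, -1.1, 2.4]
position: [0.5093, -0.1037, 0.0905]
ft_force: [-6.5, -1.0, 3.9]
```

```bash
R='sed -n 2p;4p'; python3 -m pendant '[{"jaw":0,"linear":[-0.15,0,-0.05],"twist":0},{"jaw":0,"linear":[0,0,0],"twist":0},{"jaw":0,"linear":[0,0,0],"twist":0}]' | $R
python3 -m pendant '[{"jaw":0,"linear":[-0.15,0,0],"twist":0},{"jaw":0,"linear":[0,0,0],"twist":0},{"jaw":0,"linear":[0,0,0],"twist":0}]' | $R
```

```text
position: [0.5116, -0.1036, 0.0906]
ft_force: [-4.6, -1.7, -0.4]
position: [0.5139, -0.1036, 0.0908]
ft_force: [-5.3, -0.3, -1.0]
```

```bash
R='sed -n 2p;4p'; python3 -m pendant '[{"jaw":0,"linear":[-0.15,0,0],"twist":0},{"jaw":0,"linear":[0,0,0],"twist":0},{"jaw":0,"linear":[0,0,0],"twist":0}]' | $R
python3 -m pendant '[{"jaw":0,"linear":[-0.15,0,0],"twist":0},{"jaw":0,"linear":[0,0,0],"twist":0},{"jaw":0,"linear":[0,0,0],"twist":0}]' | $R
```

```text
position: [0.5159, -0.1035, 0.091]
ft_force: [-4.6, -1.3, -0.4]
position: [0.5176, -0.1033, 0.0911]
ft_force: [-5.2, 1.0, -1.7]
```

```bash
R='sed -n 2p;4p'; python3 -m pendant '[{"jaw":0,"linear":[-0.15,0,0],"twist":0},{"jaw":0,"linear":[0,0,0],"twist":0},{"jaw":0,"linear":[0,0,0],"twist":0}]' | $R
python3 -m pendant '[{"jaw":0,"linear":[-0.15,0,0],"twist":0},{"jaw":0,"linear":[0,0,0],"twist":0},{"jaw":0,"linear":[0,0,0],"twist":0}]' | $R
```

```text
position: [0.5184, -0.1032, 0.091]
ft_force: [-5.6, -1.9, -2.3]
position: [0.519, -0.1031, 0.0908]
ft_force: [-6.5, -1.2, -0.3]
```

```bash
R='sed -n 2p;4p'; python3 -m pendant '[{"jaw":0,"linear":[-0.15,0,0],"twist":0},{"jaw":0,"linear":[0,0,0],"twist":0},{"jaw":0,"linear":[0,0,0],"twist":0}]' | $R
python3 -m pendant '[{"jaw":0,"linear":[-0.15,0,0],"twist":0},{"jaw":0,"linear":[0,0,0],"twist":0},{"jaw":0,"linear":[0,0,0],"twist":0}]' | $R
```

```text
position: [0.5195, -0.1028, 0.0906]
ft_force: [-7.9, -2.8, -0.5]
position: [0.5199, -0.1027, 0.0906]
ft_force: [-11.2, -3.1, 2.3]
```

```bash
R='sed -n 2p;4p'; python3 -m pendant '[{"jaw":0,"linear":[0,0,0],"twist":0},{"jaw":0,"linear":[0,0,0],"twist":0}]' | $R
python3 -m pendant '[{"jaw":0,"linear":[0,0,0],"twist":0},{"jaw":0,"linear":[0,0,0],"twist":0}]' | $R
python3 -m pendant '[{"jaw":0,"linear":[0,0,0],"twist":0},{"jaw":0,"linear":[0,0,0],"twist":0}]' | $R
```

```text
position: [0.5199, -0.1027, 0.0906]
ft_force: [-11.2, -3.8, 1.5]
position: [0.5199, -0.1026, 0.0906]
ft_force: [-11.4, -3.5, 0.9]
position: [0.5199, -0.1026, 0.0906]
ft_force: [-11.0, -1.7, 1.7]
```

```bash
R='sed -n 2p;4p'; python3 -m pendant '[{"jaw":0,"linear":[-0.1,0,0],"twist":0},{"jaw":0,"linear":[0,0,0],"twist":0},{"jaw":0,"linear":[0,0,0],"twist":0}]' | $R
python3 -m pendant '[{"jaw":0,"linear":[0,0,0],"twist":0},{"jaw":0,"linear":[0,0,0],"twist":0}]' | $R
```

```text
position: [0.52, -0.1025, 0.0906]
ft_force: [-12.4, -3.3, 2.8]
position: [0.5201, -0.1025, 0.0906]
ft_force: [-12.9, -3.8, 2.8]
```

```bash
R='sed -n 2p;4p'; python3 -m pendant '[{"jaw":0,"linear":[-0.1,0,-0.04],"twist":0},{"jaw":0,"linear":[0,0,0],"twist":0},{"jaw":0,"linear":[0,0,0],"twist":0},{"jaw":0,"linear":[0,0,0],"twist":0}]' | $R
python3 -m pendant '[{"jaw":0,"linear":[0,0,0],"twist":0},{"jaw":0,"linear":[0,0,0],"twist":0}]' | $R
```

```text
position: [0.5206, -0.1023, 0.0907]
ft_force: [-12.3, -4.0, 1.2]
position: [0.5205, -0.1022, 0.0907]
ft_force: [-13.0, -3.9, 0.9]
```

```bash
R='sed -n 2p;4p'; python3 -m pendant '[{"jaw":0,"linear":[-0.1,0,0],"twist":0},{"jaw":0,"linear":[0,0,0],"twist":0},{"jaw":0,"linear":[0,0,0],"twist":0},{"jaw":0,"linear":[0,0,0],"twist":0}]' | $R
python3 -m pendant '[{"jaw":0,"linear":[0,0,0],"twist":0},{"jaw":0,"linear":[0,0,0],"twist":0}]' | $R
```

```text
position: [0.5207, -0.1021, 0.0907]
ft_force: [-14.9, -4.6, 2.9]
position: [0.5207, -0.1021, 0.0907]
ft_force: [-14.4, -3.8, 2.5]
```

```bash
python3 -m pendant '[{"jaw":0,"linear":[0.3,0,0],"twist":0},{"jaw":0,"linear":[0.4,0,0],"twist":0},{"jaw":0,"linear":[1,0,0],"twist":0},{"jaw":0,"linear":[2,0,0],"twist":0},{"jaw":0,"linear":[2,0,0],"twist":0},{"jaw":0,"linear":[0,0,-3],"twist":0},{"jaw":0,"linear":[0,0,-3],"twist":0},{"jaw":0,"linear":[0,0,-3],"twist":0},{"jaw":0,"linear":[0,0,0],"twist":0},{"jaw":0,"linear":[0,0,0],"twist":0},{"jaw":0,"linear":[0,0,0],"twist":0}]'
python3 -c "
from h import *
snap('side','s6',(215,150,335,240))"
```

```text
time: 21.32
position: [0.471, -0.1089, 0.182]
tool_rot: [-0.052, 0.999, -0.001, 0.002]
ft_force: [0.5, -0.1, -0.8]
grip_width: 0.0005
grip_force: 0.0
scale 6.666666666666667
```

View pics/s6.png

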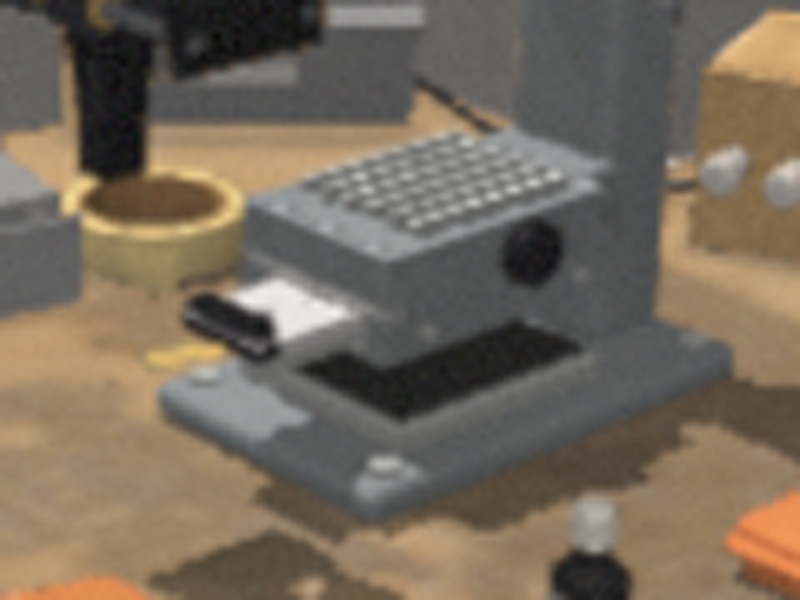

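The carrier sits flat and square in the slot with its tail at (230,325), and the gripper is clear of it. The force rose at about 4 N/mm over the last 2 to 2.5 mm, which matches the stop's spring.

```bash
python3 -c "
from h import *
print(robot.hand_in())"
```

```text
the job is handed in; nothing more can be done
None
```

The larger carrier is in the slot, pressed on the stop with about 10 N beyond the drag (judged by feel) and released square and flat; the job is handed in at about 21 s, and no verdict was returned.

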